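# Take the blue probe off its keyhole holder

## Task

Take the blue-headed probe off the white holder: slide it along its keyhole slot to the wide round end, lift it straight out there, and stand it upright near the middle of the white enamel plate, setting it down rather than dropping it. Leave the orange-headed probe hanging where it is.

Things in the scene. Friction and masses are not known exactly. Their poses are not given: they have to be found in the camera images.
- blue_probe_head (a point): Mid-height of the blue head of the probe to take (round, upright, 124 mm tall, 0.11-0.22 kg). Head 24 mm across, 60 tall; below it a dark collar 68 across, 6 thick, underside 36 below this point, resting on the holder; shaft 10 across; black flat-bottomed cup 36 across, 35 tall, its top 23 below the collar's underside, its bottom 94 below this point.
- orange_probe_head (a point): Mid-height of the orange head of the other probe, of the same shape and sizes, which hangs in the holder's other slot and stays there.
- probe_holder: Fixed white level plate 180 (x) by 230 (y) mm, 8 thick, top 100 above the worktop, on end panels. Origin on the worktop under its centre, z up. Two keyhole slots along x, at y +55 and -55; each: wide hole 58 across at x -45, slot 16 wide from there to x +53. Either probe hangs in either slot, at x +20 to +44, head point at z 136. Cups pass the hole, not the slot; they clear the plate 58 mm up.
- dish: Loose round white enamel plate, 155 mm across, 14 mm high at the rim, on the worktop. Origin at the centre of its underside, z up. Its flat floor is 4 mm above the origin and about 104 mm across.
Not all that is in view belongs to the job. Leave any pink, purple or turquoise look-alike of the part that bears blue_probe_head alone.

How it is judged:
By the outcome, as a careful person would: the job done as asked, in the order asked, and still so for the second after the job is handed in, with the robot touching nothing.
It also fails if it takes over 45 s, if anything falls off the work surface, if the arm or the gripper's body presses on something with over 40 N, if the wrist force passes 120 N, or if a joint passes its speed limit or range.

## Robot

A 7-joint arm with a two-finger parallel gripper is mounted at the origin on a cart in front of the work surface, level with it; the furniture and walls round the work are solid. World frame = base frame: x ahead of the robot, y to its left, z up, the work surface at z = 0. Lengths are in m, angles in rad, forces in N, time in s.
With the tool pointing down it reaches from about 0.425 to 0.95 m from the base axis. Payload 16.7 kg.
Tool frame: the origin (TCP) lies between the finger pads; the fingertips stand 8 mm ahead of it and the grasp point (between the pads) lies 11 mm behind it (tips_ahead is the distance from the TCP to the fingertips, in m); z points along the fingers, y is the line along which they close (so a half turn about z gives the same grasp; the last joint's range is limited). The gripper opens to 94 mm and grips with 3 to 60 N. Pads are 16 mm wide; open, the fingers measure 119 mm over their backs; the gripper's body (75 mm by 177 mm) begins 78 mm behind the grasp point.
Start: joints at [1.121, 0.426, 0.074, 1.606, -0.034, 1.111, -0.067], TCP at [0.199, -0.645, 0.213] pointing down, gripper open.
Joint ranges: [-2.85, 2.85], [-0.5, 2.14], [-1.23, 1.37], [0.21, 2.46], [-1.02, 4.16], [0.16, 2.05], [-2.73, 2.73]. Speed limits (rad/s): [1.89, 1.89, 2.39, 2.39, 3.01, 3.01, 3.01].

## Interface

Orientations are given as a rotation vector (axis times angle).
In Python, from cell import * gives the robot as it stands. The module is installed in compiled form; this text tells all that it offers.
- The arm moves only by the tool apply_moves, never from a script. Its argument "deltas" is a list of rows, each a list of 3 entries, a list of its own where there are three numbers: the shift along the tool's x, y, z in units of 100 mm (1.0 is 100 mm), then the turn, a rotation vector about the tool's x, y, z in units of 180 degrees (1.0 is 180 degrees), then the closure, from 0 (fully open) to 1 (shut). A call has exactly 10 rows; each row is the pose to reach, as a shift and turn from the pose commanded when the call began, along the tool's axes at that moment, turning the shorter way round; what a row does not reach only later rows make up. A row lasts 1/10 s, in which the tool goes at most 50 mm and 8.59 degrees, less where a joint would pass 70% of its speed; a pose out of reach is approached as far as the arm can. A call with a number of a shift or a turn outside -1 to 1 is refused whole. A call with a gripper value outside its range is refused whole. The fingers move at their own pace and stop on an object; the grip force is fixed at half the most. Time passes only in rows, so rows that repeat a pose let the fingers close, or fill a call up. It gives the time, the measured TCP pose, the force, the opening and the grip force at its end, in the units of the state.
- get_obs(): the state, without advancing time (a new reading comes with each control period).
- read_camera(name): name is "scene" or "top" or "wrist"; returns a dict with "image" (480x640x3 uint8, red, green, blue), "camera_matrix" (3x3 intrinsics, pixels), "rvec" (rotation vector, rad) and "tvec" (3), from world to camera coordinates, as OpenCV has them; the wrist camera has in their place "hand_eye" (4x4, takes a point from camera to tool coordinates, whose origin is the TCP and whose axes are the flange's). Camera axes: x right, y down, z forward; pixel columns grow to the right and rows downward; lengths in m; the calibration is good to about 2 mm. A picture is of the moment at which its call begins: read the wrist's pose just before it. There is no depth.
- sign_off(): hands the job in; it is judged then, once.
Trained networks look in the newest picture that a camera, given by its name, has taken for a name from the list of things; names that differ only in an ending like _2 or _b are one class to them, and where a whole thing is asked for, a point or a joint stands for the part that bears it (a point fixed in the world has none). Each returns a list of dicts, best first, with "confidence" (0 to 1); they miss things now and then, are a little off and sometimes report something else, mostly with a low value. They report only what shows in the picture. A call takes as long as a camera call. They do not tell look-alikes from the thing itself.
- silhouettes(camera, name): "mask" (480x640 bool, what is visible of it).
- pinpoint(camera, name): "xyz" ([x, y, z] in m, in world coordinates, good to about 4 mm: a listed point, or the origin of a listed thing).
The state is a dict: "time_s": time; "qpos": joint angles; "dq": joint speeds; "tau": joint torques, N m; "tool_pos": TCP position; "orientation": TCP orientation; "ft_force": force on the tool from outside, world axes, zero at the start; "wrist_torque": the same for the moment, N m; "gripper_width": opening from 0.0 (shut) to 1.0 (fully open); "gripper_force": force on a finger pad.
Only numpy, scipy, OpenCV 4.12 (cv2) and the standard library are available. Lean on these libraries where they do the work, as an engineer would, in place of code of your own. Each camera call takes 0.05 s, during which the arm holds its last target. There are 200 camera calls.

## Working session

There is one attempt and no reset: what is moved stays moved. The work goes in short steps, Python scripts to look and compute and a tool call to move; the robot and the scene stay as the last step left them, time stands still between calls to the robot, and variables do not carry over. Pictures are saved under pics/ and viewed, at most 10 in all, crops included, and the job is handed in when it is done.

Besides the shell and the picture viewer there is one more tool, called after ">>>" in YAML: its name, and indented under it one key for each argument. apply_moves: Moves the arm, as the interface text tells. Its arguments: {"type":"object","properties":{"deltas":{"type":"array","items":{"type":"array"}}},"required":["deltas"]}

```bash
mkdir -p pics; python3 - <<'E'
from cell import *
import cv2,numpy as np
o=get_obs();print(o['time_s'],o['tool_pos'],o['orientation'],o['gripper_width'])
ims=[]
for c in ("scene","top"):
    r=read_camera(c);ims.append(r["image"])
    for n in ("blue_probe_head","orange_probe_head","probe_holder","dish"):
        for d in pinpoint(c,n)[:4]:print(c,n,np.round(d["xyz"],4),round(d["confidence"],2))
im=np.vstack(ims)[:,:,::-1]
cv2.imwrite("pics/a.png",ims[0][:,:,::-1]);cv2.imwrite("pics/b.png",ims[1][:,:,::-1])
E
```

```text
0.0 [ 0.19922067 -0.6445145   0.21277552] [-3.10516946e+00 -4.69004574e-01  4.70901012e-04] 0.9964704162773149
scene blue_probe_head [0.3747 0.4388 0.0965] 0.97
scene blue_probe_head [ 0.4225 -0.194   0.096 ] 0.84
scene blue_probe_head [0.5821 0.0807 0.1357] 0.74
scene orange_probe_head [ 0.6062 -0.0297  0.1372] 0.89
scene probe_holder [ 5.625e-01  1.480e-02 -2.000e-04] 0.9
scene dish [ 0.5533 -0.3429 -0.0022] 0.66
top blue_probe_head [0.3748 0.434  0.0926] 0.93
top blue_probe_head [ 0.4237 -0.1972  0.0963] 0.89
top blue_probe_head [ 0.3948 -0.3174  0.0978] 0.87
top orange_probe_head [ 0.6058 -0.0289  0.1389] 0.69
top probe_holder [0.5656 0.0144 0.001 ] 0.61
top dish [ 0.5544 -0.345   0.0012] 0.56
```

View pics/a.png

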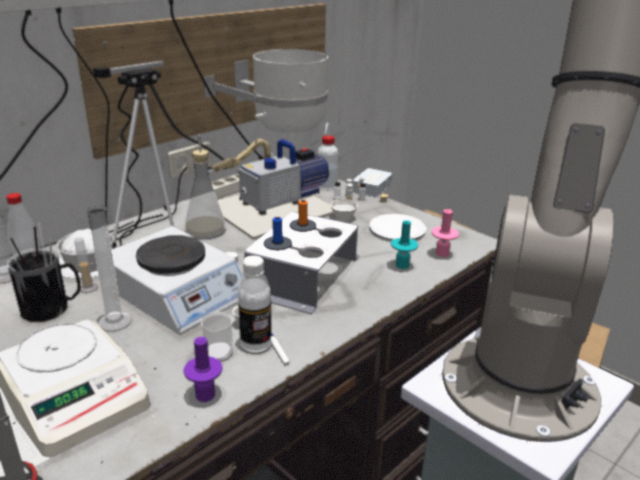

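View pics/b.png

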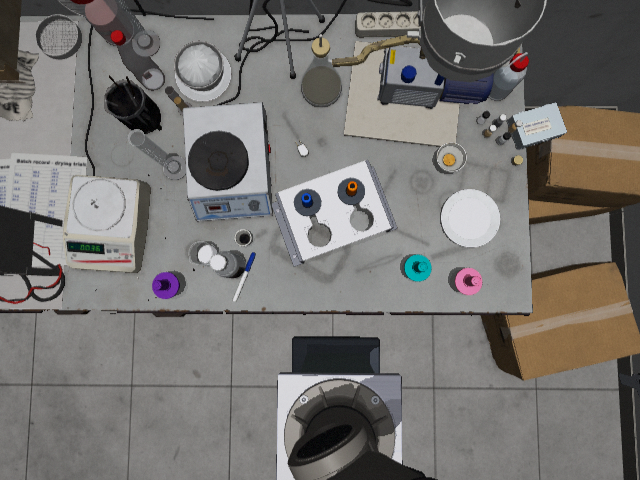

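The scene camera shows blue in the holder's left slot at about (278,230) and orange at (303,212). Turquoise, pink and purple look-alikes stand on the bench, and the dish is at (398,228). In the top view the wide holes are at about (319,235) and (361,220), and the dish is at (470,218).

```bash
cat > h.py <<'E'
from cell import *
import cv2,numpy as np
from scipy.spatial.transform import Rotation as R
def proj(p,r):return cv2.projectPoints(np.array(p,float).reshape(-1,3),r["rvec"],r["tvec"],r["camera_matrix"],None)[0].reshape(-1,2)
def plane(uv,z,K,Rcw,c):
    uv=np.atleast_2d(uv);d=np.c_[uv,np.ones(len(uv))]@np.linalg.inv(K).T@Rcw.T
    return c+d*((z-c[2])/d[:,2])[:,None]
def fixed(uv,z,r):
    Rm=R.from_rotvec(np.ravel(r["rvec"])).as_matrix();return plane(uv,z,r["camera_matrix"],Rm.T,-Rm.T@np.ravel(r["tvec"]))
def wrist(uv,z,r,o):
    Rt=R.from_rotvec(o["orientation"]).as_matrix();H=r["hand_eye"]
    return plane(uv,z,r["camera_matrix"],Rt@H[:3,:3],o["tool_pos"]+Rt@H[:3,3])
def delta(target,o):
    return np.round(R.from_rotvec(o["orientation"]).inv().apply(np.array(target)-o["tool_pos"])*10,3)
E
python3 - <<'E'
from h import *
r=read_camera("top")
w=fixed([[319,235],[361,220],[277,190],[369,161],[396,235],[298,263]],.1,r);print(np.round(w,3))
v=w[0]-w[1];print("yaw",np.degrees(np.arctan2(v[1],v[0]))-90)
o=get_obs();print(R.from_rotvec(o["orientation"]).as_matrix().round(3))
print(delta([.57,.07,.30],o))
E
```

```text
[[ 0.498  0.051  0.1  ]
 [ 0.535 -0.052  0.1  ]
 [ 0.609  0.155  0.1  ]
 [ 0.683 -0.072  0.1  ]
 [ 0.499 -0.137  0.1  ]
 [ 0.429  0.101  0.1  ]]
yaw 19.989023094420375
[[ 0.955  0.295 -0.   ]
 [ 0.295 -0.955  0.   ]
 [ 0.    -0.    -1.   ]]
[ 5.652 -5.735 -0.865]
```

>>> apply_moves:
  deltas:
    - [[0.1,-0.1,-0.1],[0,0,0],0]
    - [[0.2,-0.2,-0.2],[0,0,0],0]
    - [[0.3,-0.3,-0.3],[0,0,0],0]
    - [[0.4,-0.4,-0.4],[0,0,0],0]
    - [[0.5,-0.5,-0.5],[0,0,0],0]
    - [[0.6,-0.6,-0.6],[0,0,0],0]
    - [[0.7,-0.7,-0.7],[0,0,0],0]
    - [[0.8,-0.8,-0.8],[0,0,0],0]
    - [[0.9,-0.9,-0.85],[0,0,0],0]
    - [[1.0,-1.0,-0.85],[0,0,0],0]

```text
time_s: 1.55
tool_pos: [0.266, -0.519, 0.2992]
orientation: [3.105, 0.469, 0.001]
ft_force: [0.4, 0.1, -0.5]
gripper_width: 1.001
gripper_force: 0.0
```

>>> apply_moves:
  deltas:
    - [[0.1,-0.1,0],[0,0,0],0]
    - [[0.2,-0.2,0],[0,0,0],0]
    - [[0.3,-0.3,0],[0,0,0],0]
    - [[0.4,-0.4,0],[0,0,0],0]
    - [[0.5,-0.5,0],[0,0,0],0]
    - [[0.6,-0.6,0],[0,0,0],0]
    - [[0.7,-0.7,0],[0,0,0],0]
    - [[0.8,-0.8,0],[0,0,0],0]
    - [[0.9,-0.9,0],[0,0,0],0]
    - [[1.0,-1.0,0],[0,0,0],0]

```text
time_s: 2.55
tool_pos: [0.3319, -0.3937, 0.2985]
orientation: [3.106, 0.469, 0.0]
ft_force: [0.4, 0.1, -0.6]
gripper_width: 1.001
gripper_force: 0.0
```

>>> apply_moves:
  deltas:
    - [[0.1,-0.1,0],[0,0,0],0]
    - [[0.2,-0.2,0],[0,0,0],0]
    - [[0.3,-0.3,0],[0,0,0],0]
    - [[0.4,-0.4,0],[0,0,0],0]
    - [[0.5,-0.5,0],[0,0,0],0]
    - [[0.6,-0.6,0],[0,0,0],0]
    - [[0.7,-0.7,0],[0,0,0],0]
    - [[0.8,-0.8,0],[0,0,0],0]
    - [[0.9,-0.9,0],[0,0,0],0]
    - [[1.0,-1.0,0],[0,0,0],0]

```text
time_s: 3.55
tool_pos: [0.3979, -0.2686, 0.2985]
orientation: [-3.106, -0.469, 0.0]
ft_force: [-0.1, -0.3, -0.5]
gripper_width: 0.997
gripper_force: 0.0
```

>>> apply_moves:
  deltas:
    - [[0.1,-0.1,0],[0,0,0],0]
    - [[0.2,-0.2,0],[0,0,0],0]
    - [[0.3,-0.3,0],[0,0,0],0]
    - [[0.4,-0.4,0],[0,0,0],0]
    - [[0.5,-0.5,0],[0,0,0],0]
    - [[0.6,-0.6,0],[0,0,0],0]
    - [[0.7,-0.7,0],[0,0,0],0]
    - [[0.8,-0.8,0],[0,0,0],0]
    - [[0.9,-0.9,0],[0,0,0],0]
    - [[1.0,-1.0,0],[0,0,0],0]

```text
time_s: 4.55
tool_pos: [0.4638, -0.1435, 0.2985]
orientation: [-3.106, -0.469, -0.0]
ft_force: [0.7, -0.3, 0.8]
gripper_width: 1.001
gripper_force: 0.0
```

>>> apply_moves:
  deltas:
    - [[0.1,-0.1,0],[0,0,0],0]
    - [[0.2,-0.2,0],[0,0,0],0]
    - [[0.3,-0.3,0],[0,0,0],0]
    - [[0.4,-0.4,0],[0,0,0],0]
    - [[0.5,-0.5,0],[0,0,0],0]
    - [[0.6,-0.6,0],[0,0,0],0]
    - [[0.7,-0.7,0],[0,0,0],0]
    - [[0.8,-0.8,0],[0,0,0],0]
    - [[0.9,-0.9,0],[0,0,0],0]
    - [[1.0,-1.0,0],[0,0,0],0]

```text
time_s: 5.55
tool_pos: [0.5299, -0.0185, 0.2985]
orientation: [-3.106, -0.469, -0.0]
ft_force: [-0.5, 0.7, -0.2]
gripper_width: 1.001
gripper_force: 0.0
```

```bash
python3 - <<'E'
from h import *
o=get_obs();r=read_camera("wrist");cv2.imwrite("pics/c.png",r["image"][:,:,::-1])
print(o['time_s'],o['tool_pos'],o['orientation'],o['ft_force'])
for n in ("blue_probe_head","orange_probe_head","probe_holder"):
    for d in pinpoint("wrist",n)[:3]:print(n,np.round(d["xyz"],4),round(d["confidence"],2))
E
```

```text
5.55 [ 0.52987886 -0.0184796   0.29849764] [-3.10633799e+00 -4.68967498e-01 -2.78989193e-05] [-0.54849389  0.67319684 -0.18708774]
blue_probe_head [ 0.4243 -0.1974  0.0953] 0.84
blue_probe_head [0.58   0.0793 0.1338] 0.66
orange_probe_head [ 0.603  -0.0274  0.1374] 0.79
orange_probe_head [0.5784 0.0818 0.1317] 0.36
orange_probe_head [0.5617 0.0139 0.0025] 0.2
probe_holder [0.5601 0.0122 0.001 ] 0.78
```

View pics/c.png

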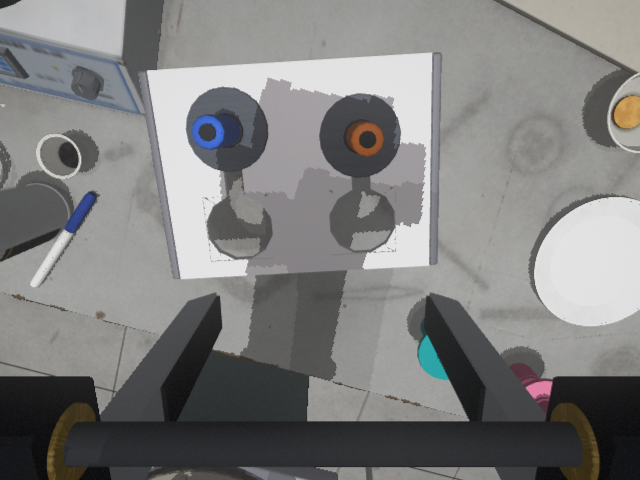

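The wrist view shows both probes. The blue collar is centred at about (227,130) with its wide hole at (239,226), and the orange collar is at (359,135) with its hole at (362,221).

```bash
python3 - <<'E'
from h import *
o=get_obs();r=read_camera("wrist")
f=lambda uv,z:wrist(uv,z,r,o)
c=f([[227,130]],.106)[0];hd=f([[208,132]],.166)[0];h=f([[239.5,226],[362,221]],.1);k=f([[146,72],[434,54],[432,264],[178,277]],.1)
print("collar",c,"headtop",hd);print("holes",h.round(4));print("corners",k.round(4),k.mean(0))
for a,b in((h[1],h[0]),(k[1],k[0]),(k[2],k[3])):
    v=b-a;print("yaw",np.degrees(np.arctan2(v[1],v[0]))-90,np.linalg.norm(v))
v=c-h[0];print("slot",np.degrees(np.arctan2(v[1],v[0])),np.linalg.norm(v))
for cen in (k.mean(0)[:2],[.561,.013]):
    for y in(17,18,19):
        M=R.from_euler('z',y,degrees=True).as_matrix()[:2,:2];print(y,(cen+M@[-.045,.055]).round(4),"blue in holder",(M.T@(c[:2]-cen)).round(4))
print(delta([*((c+hd)/2)[:2],.133],o))
E
```

```text
collar [0.58086397 0.08098312 0.106     ] headtop [0.58060407 0.08113972 0.166     ]
holes [[ 0.503   0.0521  0.1   ]
 [ 0.5398 -0.0512  0.1   ]]
corners [[ 0.605   0.1554  0.1   ]
 [ 0.6865 -0.0623  0.1   ]
 [ 0.5205 -0.1258  0.1   ]
 [ 0.4388  0.0949  0.1   ]] [0.56269143 0.01552878 0.1       ]
yaw 19.604751859911104 0.10969931868814303
yaw 20.519127984644285 0.23239418028285422
yaw 20.30877980325147 0.23527908473798229
slot 20.346843472117644 0.08327693572712913
17 [0.5036 0.055 ] blue in holder [0.0365 0.0573]
18 [0.5029 0.0539] blue in holder [0.0375 0.0566]
19 [0.5022 0.0529] blue in holder [0.0385 0.056 ]
17 [0.5019 0.0524] blue in holder [0.0389 0.0592]
18 [0.5012 0.0514] blue in holder [0.0399 0.0585]
19 [0.5005 0.0504] blue in holder [0.0409 0.0578]
[ 0.788 -0.808  1.653]
```

>>> apply_moves:
  deltas:
    - [[0.1,-0.1,0.05],[0,0,-0.003],0]
    - [[0.2,-0.2,0.1],[0,0,-0.006],0]
    - [[0.3,-0.3,0.15],[0,0,-0.009],0]
    - [[0.4,-0.4,0.2],[0,0,-0.012],0]
    - [[0.5,-0.5,0.25],[0,0,-0.016],0]
    - [[0.6,-0.6,0.3],[0,0,-0.016],0]
    - [[0.7,-0.7,0.4],[0,0,-0.016],0]
    - [[0.79,-0.81,0.5],[0,0,-0.016],0]
    - [[0.79,-0.81,0.62],[0,0,-0.016],0]
    - [[0.79,-0.81,0.65],[0,0,-0.016],0]

```text
time_s: 6.8
tool_pos: [0.5802, 0.0811, 0.2315]
orientation: [-3.093, -0.548, 0.004]
ft_force: [0.3, -1.0, 0.3]
gripper_width: 1.002
gripper_force: 0.0
```

```bash
python3 - <<'E'
from h import *
o=get_obs();r=read_camera("wrist");cv2.imwrite("pics/d.png",r["image"][:,:,::-1])
print(o['time_s'],o['tool_pos'],o['orientation'],o['ft_force'])
for d in pinpoint("wrist","blue_probe_head")[:3]:print(np.round(d["xyz"],4),round(d["confidence"],2))
print(delta([.5807,.081,.133],o))
E
```

```text
6.8 [0.58024383 0.08109392 0.23151272] [-3.09337654 -0.54777805  0.00377288] [ 0.26152218 -0.97102518  0.33487759]
[0.5825 0.0796 0.1346] 0.66
[0.006 0.003 0.985]
```

View pics/d.png

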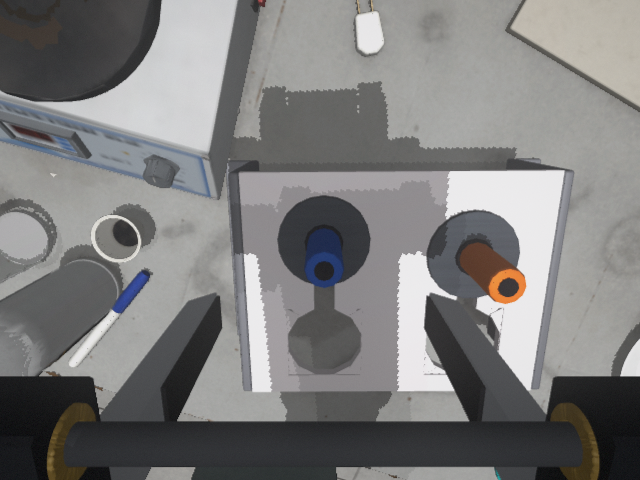

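The blue head sits midway between the fingers (column ~323), and the slot runs straight along tool x to its wide hole at (324,340). I'll descend and grip.

>>> apply_moves:
  deltas:
    - [[0,0,0.12],[0,0,0],0]
    - [[0,0,0.24],[0,0,0],0]
    - [[0,0,0.36],[0,0,0],0]
    - [[0,0,0.48],[0,0,0],0]
    - [[0,0,0.6],[0,0,0],0]
    - [[0,0,0.72],[0,0,0],0]
    - [[0,0,0.84],[0,0,0],0]
    - [[0,0,0.93],[0,0,0],0]
    - [[0,0,0.98],[0,0,0],0]
    - [[0,0,0.98],[0,0,0],0]

```text
time_s: 7.9
tool_pos: [0.5807, 0.0812, 0.1348]
orientation: [-3.093, -0.547, 0.001]
ft_force: [-0.4, -0.2, 0.8]
gripper_width: 0.998
gripper_force: 0.0
```

>>> apply_moves:
  deltas:
    - [[0,0,0],[0,0,0],0.3]
    - [[0,0,0],[0,0,0],0.5]
    - [[0,0,0],[0,0,0],0.7]
    - [[0,0,0],[0,0,0],1]
    - [[0,0,0],[0,0,0],1]
    - [[0,0,0],[0,0,0],1]
    - [[0,0,0],[0,0,0],1]
    - [[0,0,0],[0,0,0],1]
    - [[0,0,0],[0,0,0],1]
    - [[0,0,0],[0,0,0],1]

```text
time_s: 8.9
tool_pos: [0.5809, 0.0812, 0.1355]
orientation: [-3.094, -0.547, 0.0]
ft_force: [-0.2, 0.1, -1.1]
gripper_width: 0.247
gripper_force: 30.0
```

```bash
python3 - <<'E'
from h import *
o=get_obs();print(o['time_s'],o['tool_pos'],o['ft_force'],o['wrist_torque'],o['gripper_width'])
print(delta([.503,.0521,o['tool_pos'][2]],o))
E
```

```text
8.9 [0.58093524 0.08118701 0.13547336] [-0.21529524  0.14849465 -1.06856016] [-0.00291655 -0.04892199  0.0363309 ] 0.24679737808428404
[-0.832  0.006  0.   ]
```

>>> apply_moves:
  deltas:
    - [[0,0,-0.02],[0,0,0],1]
    - [[-0.1,0,-0.02],[0,0,0],1]
    - [[-0.2,0,-0.02],[0,0,0],1]
    - [[-0.3,0,-0.02],[0,0,0],1]
    - [[-0.42,0,-0.02],[0,0,0],1]
    - [[-0.54,0,-0.02],[0,0,0],1]
    - [[-0.66,0,-0.02],[0,0,0],1]
    - [[-0.76,0,-0.02],[0,0,0],1]
    - [[-0.83,0,-0.02],[0,0,0],1]
    - [[-0.83,0,-0.02],[0,0,0],1]

```text
time_s: 9.9
tool_pos: [0.5023, 0.0523, 0.1376]
orientation: [3.093, 0.546, -0.0]
ft_force: [0.8, 0.3, -0.9]
gripper_width: 0.25
gripper_force: 30.0
```

```bash
python3 - <<'E'
from h import *
o=get_obs();r=read_camera("wrist");cv2.imwrite("pics/e.png",r["image"][:,:,::-1])
print(o['time_s'],o['tool_pos'],o['ft_force'],o['wrist_torque'],o['gripper_width'])
r=read_camera("top");cv2.imwrite("pics/f.png",cv2.resize(r["image"][150:280,250:420,::-1],None,fx=4,fy=4))
E
```

```text
9.9 [0.50229122 0.05226915 0.13764506] [ 0.80508866  0.30676021 -0.87754629] [-0.01474165  0.00989174  0.00483636] 0.2499311613281815
```

View pics/e.png

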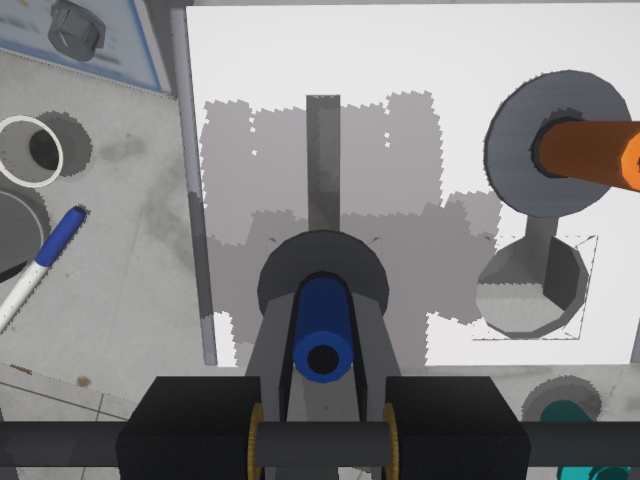

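The blue probe's collar now covers its wide hole, centred at about (323,290). That's level with the other wide hole at (532,288), so I'll lift straight up.

>>> apply_moves:
  deltas:
    - [[0,0,-0.06],[0,0,0],1]
    - [[0,0,-0.12],[0,0,0],1]
    - [[0,0,-0.2],[0,0,0],1]
    - [[0,0,-0.3],[0,0,0],1]
    - [[0,0,-0.4],[0,0,0],1]
    - [[0,0,-0.5],[0,0,0],1]
    - [[0,0,-0.62],[0,0,0],1]
    - [[0,0,-0.75],[0,0,0],1]
    - [[0,0,-0.88],[0,0,0],1]
    - [[0,0,-1.0],[0,0,0],1]

```text
time_s: 11.0
tool_pos: [0.5031, 0.0528, 0.2388]
orientation: [3.094, 0.547, 0.001]
ft_force: [-0.4, -1.0, -1.8]
gripper_width: 0.249
gripper_force: 30.0
```

```bash
python3 - <<'E'
from h import *
o=get_obs();print(o['time_s'],o['tool_pos'],o['orientation'],o['ft_force'],o['wrist_torque'],o['gripper_width'])
print(delta([.554,-.344,.26],o))
E
```

```text
11.0 [0.50308789 0.05276271 0.23882833] [3.09359456e+00 5.46992511e-01 7.79438120e-04] [-0.41065142 -1.00357861 -1.80693121] [0.00747724 0.00763897 0.05062703] 0.249412044704245
[-0.882  3.902 -0.212]
```

>>> apply_moves:
  deltas:
    - [[0,0.05,-0.06],[0,0,0],1]
    - [[0,0.12,-0.12],[0,0,0],1]
    - [[-0.02,0.2,-0.18],[0,0,0],1]
    - [[-0.05,0.3,-0.24],[0,0,0],1]
    - [[-0.08,0.4,-0.3],[0,0,0],1]
    - [[-0.1,0.5,-0.3],[0,0,0],1]
    - [[-0.13,0.6,-0.3],[0,0,0],1]
    - [[-0.16,0.72,-0.3],[0,0,0],1]
    - [[-0.19,0.84,-0.3],[0,0,0],1]
    - [[-0.22,0.96,-0.3],[0,0,0],1]

```text
time_s: 12.0
tool_pos: [0.5152, -0.0461, 0.2673]
orientation: [-3.094, -0.547, 0.0]
ft_force: [0.2, -0.1, -1.6]
gripper_width: 0.254
gripper_force: 30.0
```

>>> apply_moves:
  deltas:
    - [[-0.02,0.1,0],[0,0,0],1]
    - [[-0.04,0.2,0],[0,0,0],1]
    - [[-0.06,0.3,0],[0,0,0],1]
    - [[-0.08,0.4,0],[0,0,0],1]
    - [[-0.1,0.5,0],[0,0,0],1]
    - [[-0.13,0.6,0],[0,0,0],1]
    - [[-0.15,0.7,0],[0,0,0],1]
    - [[-0.18,0.8,0],[0,0,0],1]
    - [[-0.2,0.9,0],[0,0,0],1]
    - [[-0.22,1.0,0],[0,0,0],1]

```text
time_s: 13.0
tool_pos: [0.5289, -0.1473, 0.2675]
orientation: [-3.094, -0.547, 0.0]
ft_force: [-0.9, 0.2, -1.1]
gripper_width: 0.25
gripper_force: 30.0
```

>>> apply_moves:
  deltas:
    - [[-0.02,0.1,0],[0,0,0],1]
    - [[-0.04,0.2,0],[0,0,0],1]
    - [[-0.06,0.3,0],[0,0,0],1]
    - [[-0.08,0.4,0],[0,0,0],1]
    - [[-0.1,0.5,0],[0,0,0],1]
    - [[-0.13,0.6,0],[0,0,0],1]
    - [[-0.15,0.7,0],[0,0,0],1]
    - [[-0.18,0.8,0],[0,0,0],1]
    - [[-0.2,0.87,0],[0,0,0],1]
    - [[-0.22,0.92,0],[0,0,0],1]

```text
time_s: 14.0
tool_pos: [0.5397, -0.2412, 0.2674]
orientation: [-3.094, -0.546, 0.0]
ft_force: [1.0, 0.1, -2.0]
gripper_width: 0.251
gripper_force: 30.0
```

```bash
python3 - <<'E'
from h import *
o=get_obs();r=read_camera("wrist");cv2.imwrite("pics/g.png",r["image"][:,:,::-1])
print(o['time_s'],o['tool_pos'],o['orientation'],o['ft_force'],o['gripper_width'])
for d in pinpoint("wrist","dish")[:2]:print("dish",np.round(d["xyz"],4),d["confidence"],delta(d["xyz"],o))
for d in pinpoint("wrist","blue_probe_head")[:3]:print("blue",np.round(d["xyz"],4),d["confidence"])
E
```

```text
14.0 [ 0.53974213 -0.24116626  0.26741744] [-3.09356370e+00 -5.46387356e-01  6.51083777e-05] [ 1.0330027   0.1363442  -1.96449689] 0.2511924732696453
dish [ 0.553  -0.3409 -0.0012] 0.95 [-0.217  0.983  2.686]
blue [ 0.4215 -0.1948  0.0915] 0.75
blue [ 0.3905 -0.3239  0.0942] 0.75
blue [ 0.5411 -0.2409  0.268 ] 0.59
```

View pics/g.png

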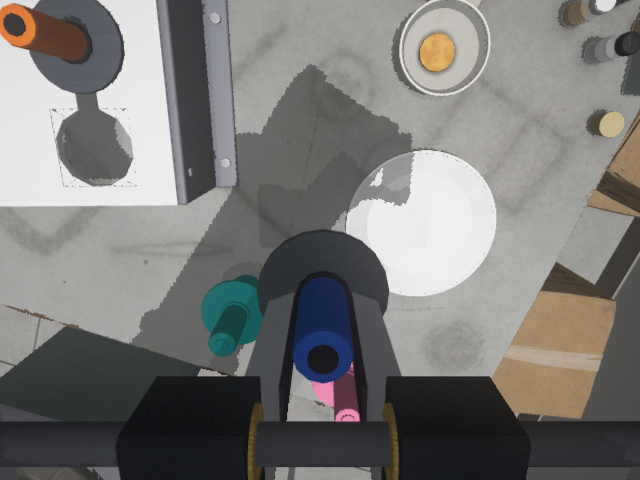

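The probe hangs upright in the grip and the dish is ahead-right at about (421,222), with the networks agreeing on (0.5535,-0.343). I'll move over it and come down.

>>> apply_moves:
  deltas:
    - [[-0.02,0.1,0],[0,0,0],1]
    - [[-0.04,0.2,0.05],[0,0,0],1]
    - [[-0.06,0.3,0.1],[0,0,0],1]
    - [[-0.08,0.4,0.15],[0,0,0],1]
    - [[-0.1,0.5,0.2],[0,0,0],1]
    - [[-0.13,0.62,0.3],[0,0,0],1]
    - [[-0.16,0.74,0.4],[0,0,0],1]
    - [[-0.19,0.86,0.5],[0,0,0],1]
    - [[-0.2,0.96,0.6],[0,0,0],1]
    - [[-0.2,1.0,0.65],[0,0,0],1]

```text
time_s: 15.15
tool_pos: [0.5548, -0.3425, 0.2008]
orientation: [-3.093, -0.545, 0.002]
ft_force: [0.0, -0.3, -1.1]
gripper_width: 0.25
gripper_force: 30.0
```

>>> apply_moves:
  deltas:
    - [[0,0,0.12],[0,0,0],1]
    - [[0,0,0.24],[0,0,0],1]
    - [[0,0,0.36],[0,0,0],1]
    - [[0,0,0.48],[0,0,0],1]
    - [[0,0,0.6],[0,0,0],1]
    - [[0,0,0.7],[0,0,0],1]
    - [[0,0,0.8],[0,0,0],1]
    - [[0,0,0.88],[0,0,0],1]
    - [[0,0,0.94],[0,0,0],1]
    - [[0,0,0.94],[0,0,0],1]

```text
time_s: 16.15
tool_pos: [0.5549, -0.341, 0.1076]
orientation: [-3.093, -0.547, 0.001]
ft_force: [-0.5, 0.4, -2.1]
gripper_width: 0.256
gripper_force: 30.0
```

```bash
python3 - <<'E'
from h import *
o=get_obs();r=read_camera("wrist")
print(o['time_s'],o['tool_pos'],o['orientation'],o['ft_force'],o['gripper_width'])
print(delta([.5535,-.343,.098],o))
for d in pinpoint("wrist","dish")[:2]:print("dish",np.round(d["xyz"],4),d["confidence"])
for d in pinpoint("wrist","blue_probe_head")[:3]:print("blue",np.round(d["xyz"],4),d["confidence"])
E
```

```text
16.15 [ 0.55490793 -0.34104246  0.10763051] [-3.09284958e+00 -5.46891169e-01  1.23152902e-03] [-0.5054122   0.39729328 -2.11415202] 0.25587490149520015
[-0.02   0.014  0.096]
blue [ 0.5565 -0.3411  0.1052] 0.65
```

>>> apply_moves:
  deltas:
    - [[0,0.0,0.01],[0,0,0],1]
    - [[0,0.0,0.02],[0,0,0],1]
    - [[0,0,0.03],[0,0,0],1]
    - [[0,0,0.04],[0,0,0],1]
    - [[0,0,0.05],[0,0,0],1]
    - [[0,0,0.06],[0,0,0],1]
    - [[0,0,0.07],[0,0,0],1]
    - [[0,0,0.08],[0,0,0],1]
    - [[0,0,0.085],[0,0,0],1]
    - [[0,0,0.085],[0,0,0],1]

```text
time_s: 17.3
tool_pos: [0.5552, -0.3412, 0.0999]
orientation: [-3.093, -0.547, 0.0]
ft_force: [-0.2, 0.6, -2.0]
gripper_width: 0.253
gripper_force: 30.0
```

>>> apply_moves:
  deltas:
    - [[0,0,0.005],[0,0,0],1]
    - [[0,0,0.01],[0,0,0],1]
    - [[0,0,0.01],[0,0,0],1]
    - [[0,0,0.015],[0,0,0],1]
    - [[0,0,0.015],[0,0,0],1]
    - [[0,0,0.02],[0,0,0],1]
    - [[0,0,0.02],[0,0,0],1]
    - [[0,0,0.02],[0,0,0],1]
    - [[0,0,0.02],[0,0,0],1]
    - [[0,0,0.02],[0,0,0],1]

```text
time_s: 18.3
tool_pos: [0.5552, -0.3412, 0.098]
orientation: [-3.094, -0.547, 0.0]
ft_force: [-0.3, -0.4, -1.0]
gripper_width: 0.251
gripper_force: 30.0
```

>>> apply_moves:
  deltas:
    - [[0,0,0.005],[0,0,0],1]
    - [[0,0,0.005],[0,0,0],1]
    - [[0,0,0.01],[0,0,0],1]
    - [[0,0,0.01],[0,0,0],1]
    - [[0,0,0.01],[0,0,0],1]
    - [[0,0,0.01],[0,0,0],1]
    - [[0,0,0.01],[0,0,0],1]
    - [[0,0,0.01],[0,0,0],1]
    - [[0,0,0.01],[0,0,0],1]
    - [[0,0,0.01],[0,0,0],1]

```text
time_s: 19.3
tool_pos: [0.5556, -0.3413, 0.0978]
orientation: [3.093, 0.547, 0.001]
ft_force: [-2.4, 2.0, 11.8]
gripper_width: 0.25
gripper_force: 30.0
```

The force reading shows contact at about 12 N, so I'll release.

>>> apply_moves:
  deltas:
    - [[0,0,0],[0,0,0],0.74]
    - [[0,0,0],[0,0,0],0.72]
    - [[0,0,0],[0,0,0],0.68]
    - [[0,0,0],[0,0,0],0.62]
    - [[0,0,0],[0,0,0],0.55]
    - [[0,0,0],[0,0,0],0.45]
    - [[0,0,0],[0,0,0],0.3]
    - [[0,0,0],[0,0,0],0.15]
    - [[0,0,0],[0,0,0],0]
    - [[0,0,0],[0,0,0],0]

```text
time_s: 20.3
tool_pos: [0.5552, -0.3412, 0.097]
orientation: [-3.094, -0.547, -0.0]
ft_force: [-0.5, 0.1, 0.3]
gripper_width: 0.84
gripper_force: 0.0
```

>>> apply_moves:
  deltas:
    - [[0,0,0],[0,0,0],0]
    - [[0,0,-0.08],[0,0,0],0]
    - [[0,0,-0.18],[0,0,0],0]
    - [[0,0,-0.28],[0,0,0],0]
    - [[0,0,-0.4],[0,0,0],0]
    - [[0,0,-0.52],[0,0,0],0]
    - [[0,0,-0.64],[0,0,0],0]
    - [[0,0,-0.76],[0,0,0],0]
    - [[0,0,-0.88],[0,0,0],0]
    - [[0,0,-1.0],[0,0,0],0]

```text
time_s: 21.3
tool_pos: [0.5552, -0.3412, 0.198]
orientation: [-3.094, -0.547, -0.0]
ft_force: [-0.1, 0.6, 0.6]
gripper_width: 1.0
gripper_force: 0.0
```

```bash
python3 - <<'E'
from h import *
o=get_obs();r=read_camera("wrist");s=read_camera("scene")
print(o['time_s'],o['tool_pos'],o['ft_force'],o['gripper_width'])
for c in("wrist","scene"):
  for n in("dish","blue_probe_head","orange_probe_head"):
    for d in pinpoint(c,n)[:4]:print(c,n,np.round(d["xyz"],4),round(d["confidence"],2))
cv2.imwrite("pics/h.png",np.hstack([cv2.resize(r["image"],(400,300)),cv2.resize(s["image"][180:300,300:460],(400,300))])[:,:,::-1])
E
```

```text
21.3 [ 0.5552498  -0.34119981  0.19802881] [-0.05028738  0.59838571  0.62090518] 0.9998848975270206
wrist blue_probe_head [ 0.4196 -0.1968  0.0958] 0.96
wrist blue_probe_head [ 0.39   -0.322   0.0947] 0.9
wrist blue_probe_head [ 0.5585 -0.3394  0.0969] 0.69
scene dish [ 0.5568 -0.3391 -0.0019] 0.97
scene blue_probe_head [0.375  0.4405 0.0919] 0.8
scene blue_probe_head [ 0.3913 -0.3204  0.0952] 0.69
scene blue_probe_head [ 0.5539 -0.3405  0.0978] 0.65
scene blue_probe_head [ 0.4217 -0.191   0.0948] 0.65
scene orange_probe_head [ 0.6075 -0.033   0.1327] 0.94
```

View pics/h.png

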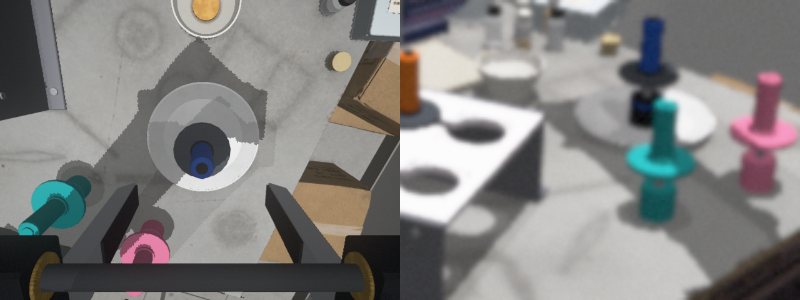

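The blue probe stands upright near the middle of the dish (right half, about (650,90)), orange still hangs in its slot, and the gripper is clear. I'll hand in.

```bash
python3 -c "
from cell import *
print(sign_off())"
```

```text
the job is handed in; nothing more can be done
None
```

The blue-headed probe was slid to the wide end of its slot, lifted straight out and set down upright near the middle of the plate; the orange one still hangs in the holder, and the job is handed in at about 21 s.

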